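Change the condiment row over to the serving tray, mirrored

TASK

Move the four closed containers (tall aluminium tin, glass screw-top jar, small lacquered box, celadon jar) from the cork mats in the dark wooden tray to the empty pale tray, one to a bay and in reverse order, so that the row reads the right way round for the diners opposite: the one now at the left end goes to the right end, the second from the left to second from the right, and so on. Keep them upright, set each one down flat in its bay before letting go, do not drop it, and do not shift the chopstick case that lies between the trays.

Things in the scene. Friction and masses are not known exactly. Their poses are not given: they have to be found in the camera images.
- tin: Tall narrow round aluminium spice tin with a closed cap: 44 mm diameter, 95 mm high, 0.10 to 0.21 kg. Origin: centre of its underside, z up its axis. Rigid, straight sides.
- glass_jar: Round glass jar of dark tea with a steel screw-top lid, one rigid piece: glass 56 mm diameter up to 58 mm, lid 58 mm diameter, 75 mm high in all, 0.20 to 0.39 kg. Origin: centre of its underside, z up its axis.
- box: Small square dark red lacquered wooden box with a closed lid, one rigid piece: 56 x 56 mm, 55 mm high, 0.14 to 0.28 kg. Origin: centre of its underside, x and y along its sides, z up; at the start turned at most 0.3 rad from the tray.
- celadon_jar: Round grey-green celadon jar with a domed, knobbed lid, one rigid piece: straight sides 54 mm diameter up to 55 mm, then the dome, top of the 16 mm knob at 79 mm; 0.20 to 0.39 kg. Origin: centre of its underside, z up its axis.
- mat_tin: Fixed round cork mat, 76 mm across, 3 mm thick, in the bay of the dark four-bay tray (340 x 88 mm) where the tall aluminium tin stands at the start; the four mats look alike, 84 mm apart. Origin: centre of its underside, 6 mm above the work surface (its top at 9 mm); x across the row, y along the row to the robot's left. Tray rims and dividers, 4 mm thick, reach 16 mm.
- mat_glass_jar: Fixed round cork mat, 76 mm across, 3 mm thick, in the bay of the dark four-bay tray (340 x 88 mm) where the glass jar stands at the start; the four mats look alike, 84 mm apart. Origin: centre of its underside, 6 mm above the work surface (its top at 9 mm); x across the row, y along the row to the robot's left. Tray rims and dividers, 4 mm thick, reach 16 mm.
- mat_box: Fixed round cork mat, 76 mm across, 3 mm thick, in the bay of the dark four-bay tray (340 x 88 mm) where the small lacquered box stands at the start; the four mats look alike, 84 mm apart. Origin: centre of its underside, 6 mm above the work surface (its top at 9 mm); x across the row, y along the row to the robot's left. Tray rims and dividers, 4 mm thick, reach 16 mm.
- mat_celadon_jar: Fixed round cork mat, 76 mm across, 3 mm thick, in the bay of the dark four-bay tray (340 x 88 mm) where the celadon jar stands at the start; the four mats look alike, 84 mm apart. Origin: centre of its underside, 6 mm above the work surface (its top at 9 mm); x across the row, y along the row to the robot's left. Tray rims and dividers, 4 mm thick, reach 16 mm.
- new_tray: Empty fixed pale wooden tray, 340 x 88 mm, four bays of 80 x 80 mm in a row. Origin: centre of its underside on the work surface; y along the row to the robot's left, x away from the robot (turned at most 0.12 rad). Bay centres at y = +126, +42, -42, -126 mm; bay floor at z = 6 mm, rims and dividers 4 mm thick up to 16 mm. It lies in front of or behind the dark tray, about 0.2 m off.
- chopstick_case: Closed aluminium chopstick case lying loose on the work surface between the two trays: 28 x 230 mm, 20 mm high, 0.25 kg. Origin: centre of its underside, y along its length. Not to be moved.
There are look-alikes about, which are no part of the job. What is shaped like the celadon_jar but orange or purple is not meant.

How it is judged (in metres and radians):
At the end, for the whole second after the job is handed in: Each container stands in the pale-tray bay that mirrors its starting bay: within 20 mm of the bay centre along and across the row, underside within 4 mm of the bay floor, upright within 0.1 rad, at rest, released; the chopstick case within 20 mm of its start ((((y of mat_glass_jar in the frame of mat_tin between -0.272 and -0.232 m or y of mat_box in the frame of mat_tin between -0.272 and -0.232 m or y of mat_celadon_jar in the frame of mat_tin between -0.272 and -0.232 m) and y of tin in the frame of new_tray between -0.146 and -0.106 m) or ((y of mat_glass_jar in the frame of mat_tin between 0.064 and 0.104 m or y of mat_box in the frame of mat_tin between 0.064 and 0.104 m or y of mat_celadon_jar in the frame of mat_tin between 0.064 and 0.104 m) and (y of mat_glass_jar in the frame of mat_tin between -0.188 and -0.148 m or y of mat_box in the frame of mat_tin between -0.188 and -0.148 m or y of mat_celadon_jar in the frame of mat_tin between -0.188 and -0.148 m) and y of tin in the frame of new_tray between -0.062 and -0.022 m) or ((y of mat_glass_jar in the frame of mat_tin between 0.148 and 0.188 m or y of mat_box in the frame of mat_tin between 0.148 and 0.188 m or y of mat_celadon_jar in the frame of mat_tin between 0.148 and 0.188 m) and (y of mat_glass_jar in the frame of mat_tin between -0.104 and -0.064 m or y of mat_box in the frame of mat_tin between -0.104 and -0.064 m or y of mat_celadon_jar in the frame of mat_tin between -0.104 and -0.064 m) and y of tin in the frame of new_tray between 0.022 and 0.062 m) or ((y of mat_glass_jar in the frame of mat_tin between 0.232 and 0.272 m or y of mat_box in the frame of mat_tin between 0.232 and 0.272 m or y of mat_celadon_jar in the frame of mat_tin between 0.232 and 0.272 m) and y of tin in the frame of new_tray between 0.106 and 0.146 m)) and x of tin in the frame of new_tray between -0.02 and 0.02 m and z of tin in the frame of new_tray between 0.002 and 0.01 m and angle between each of tin, glass_jar, box, celadon_jar's own z axis and vertical below 0.1 rad and linear speed of each of tin, glass_jar, box, celadon_jar below 0.02 m/s and contact force between the fingers and tin below 0.05 N and (((y of mat_tin in the frame of mat_glass_jar between -0.272 and -0.232 m or y of mat_box in the frame of mat_glass_jar between -0.272 and -0.232 m or y of mat_celadon_jar in the frame of mat_glass_jar between -0.272 and -0.232 m) and y of glass_jar in the frame of new_tray between -0.146 and -0.106 m) or ((y of mat_tin in the frame of mat_glass_jar between 0.064 and 0.104 m or y of mat_box in the frame of mat_glass_jar between 0.064 and 0.104 m or y of mat_celadon_jar in the frame of mat_glass_jar between 0.064 and 0.104 m) and (y of mat_tin in the frame of mat_glass_jar between -0.188 and -0.148 m or y of mat_box in the frame of mat_glass_jar between -0.188 and -0.148 m or y of mat_celadon_jar in the frame of mat_glass_jar between -0.188 and -0.148 m) and y of glass_jar in the frame of new_tray between -0.062 and -0.022 m) or ((y of mat_tin in the frame of mat_glass_jar between 0.148 and 0.188 m or y of mat_box in the frame of mat_glass_jar between 0.148 and 0.188 m or y of mat_celadon_jar in the frame of mat_glass_jar between 0.148 and 0.188 m) and (y of mat_tin in the frame of mat_glass_jar between -0.104 and -0.064 m or y of mat_box in the frame of mat_glass_jar between -0.104 and -0.064 m or y of mat_celadon_jar in the frame of mat_glass_jar between -0.104 and -0.064 m) and y of glass_jar in the frame of new_tray between 0.022 and 0.062 m) or ((y of mat_tin in the frame of mat_glass_jar between 0.232 and 0.272 m or y of mat_box in the frame of mat_glass_jar between 0.232 and 0.272 m or y of mat_celadon_jar in the frame of mat_glass_jar between 0.232 and 0.272 m) and y of glass_jar in the frame of new_tray between 0.106 and 0.146 m)) and x of glass_jar in the frame of new_tray between -0.02 and 0.02 m and z of glass_jar in the frame of new_tray between 0.002 and 0.01 m and contact force between the fingers and glass_jar below 0.05 N and (((y of mat_tin in the frame of mat_box between -0.272 and -0.232 m or y of mat_glass_jar in the frame of mat_box between -0.272 and -0.232 m or y of mat_celadon_jar in the frame of mat_box between -0.272 and -0.232 m) and y of box in the frame of new_tray between -0.146 and -0.106 m) or ((y of mat_tin in the frame of mat_box between 0.064 and 0.104 m or y of mat_glass_jar in the frame of mat_box between 0.064 and 0.104 m or y of mat_celadon_jar in the frame of mat_box between 0.064 and 0.104 m) and (y of mat_tin in the frame of mat_box between -0.188 and -0.148 m or y of mat_glass_jar in the frame of mat_box between -0.188 and -0.148 m or y of mat_celadon_jar in the frame of mat_box between -0.188 and -0.148 m) and y of box in the frame of new_tray between -0.062 and -0.022 m) or ((y of mat_tin in the frame of mat_box between 0.148 and 0.188 m or y of mat_glass_jar in the frame of mat_box between 0.148 and 0.188 m or y of mat_celadon_jar in the frame of mat_box between 0.148 and 0.188 m) and (y of mat_tin in the frame of mat_box between -0.104 and -0.064 m or y of mat_glass_jar in the frame of mat_box between -0.104 and -0.064 m or y of mat_celadon_jar in the frame of mat_box between -0.104 and -0.064 m) and y of box in the frame of new_tray between 0.022 and 0.062 m) or ((y of mat_tin in the frame of mat_box between 0.232 and 0.272 m or y of mat_glass_jar in the frame of mat_box between 0.232 and 0.272 m or y of mat_celadon_jar in the frame of mat_box between 0.232 and 0.272 m) and y of box in the frame of new_tray between 0.106 and 0.146 m)) and x of box in the frame of new_tray between -0.02 and 0.02 m and z of box in the frame of new_tray between 0.002 and 0.01 m and contact force between the fingers and box below 0.05 N and (((y of mat_tin in the frame of mat_celadon_jar between -0.272 and -0.232 m or y of mat_glass_jar in the frame of mat_celadon_jar between -0.272 and -0.232 m or y of mat_box in the frame of mat_celadon_jar between -0.272 and -0.232 m) and y of celadon_jar in the frame of new_tray between -0.146 and -0.106 m) or ((y of mat_tin in the frame of mat_celadon_jar between 0.064 and 0.104 m or y of mat_glass_jar in the frame of mat_celadon_jar between 0.064 and 0.104 m or y of mat_box in the frame of mat_celadon_jar between 0.064 and 0.104 m) and (y of mat_tin in the frame of mat_celadon_jar between -0.188 and -0.148 m or y of mat_glass_jar in the frame of mat_celadon_jar between -0.188 and -0.148 m or y of mat_box in the frame of mat_celadon_jar between -0.188 and -0.148 m) and y of celadon_jar in the frame of new_tray between -0.062 and -0.022 m) or ((y of mat_tin in the frame of mat_celadon_jar between 0.148 and 0.188 m or y of mat_glass_jar in the frame of mat_celadon_jar between 0.148 and 0.188 m or y of mat_box in the frame of mat_celadon_jar between 0.148 and 0.188 m) and (y of mat_tin in the frame of mat_celadon_jar between -0.104 and -0.064 m or y of mat_glass_jar in the frame of mat_celadon_jar between -0.104 and -0.064 m or y of mat_box in the frame of mat_celadon_jar between -0.104 and -0.064 m) and y of celadon_jar in the frame of new_tray between 0.022 and 0.062 m) or ((y of mat_tin in the frame of mat_celadon_jar between 0.232 and 0.272 m or y of mat_glass_jar in the frame of mat_celadon_jar between 0.232 and 0.272 m or y of mat_box in the frame of mat_celadon_jar between 0.232 and 0.272 m) and y of celadon_jar in the frame of new_tray between 0.106 and 0.146 m)) and x of celadon_jar in the frame of new_tray between -0.02 and 0.02 m and z of celadon_jar in the frame of new_tray between 0.002 and 0.01 m and contact force between the fingers and celadon_jar below 0.05 N and distance of chopstick_case from where it was at the start of the episode below 0.02 m); the robot touches nothing.
It fails at once if a container is tipped more than 0.5 rad (angle between any of tin, glass_jar, box, celadon_jar's own z axis and vertical above 0.5 rad).
It fails at once if a container is dropped: out of the fingers with its underside more than 25 mm above the work surface ((contact force between the fingers and tin below 0.02 N and height (world z) of tin above 0.025 m) or (contact force between the fingers and glass_jar below 0.02 N and height (world z) of glass_jar above 0.025 m) or (contact force between the fingers and box below 0.02 N and height (world z) of box above 0.025 m) or (contact force between the fingers and celadon_jar below 0.02 N and height (world z) of celadon_jar above 0.025 m)).
It fails at once if the chopstick case is shifted more than 20 mm (distance of chopstick_case from where it was at the start of the episode above 0.02 m).
It also fails if it takes over 112 s, if anything falls off the work surface, if the arm or the gripper's body presses on something with over 40 N, if the wrist force passes 120 N, or if a joint passes its speed limit or range.

ROBOT

A 6-joint arm with a two-finger parallel gripper is mounted at the origin on the work surface. World frame = base frame: x ahead of the robot, y to its left, z up, the work surface at z = 0. Lengths are in mm, angles in rad, forces in N, time in s.
With the tool pointing down it reaches from about 400 to 925 mm from the base axis. Payload 12.5 kg.
Tool frame: the origin (TCP) lies at the very end of the fingers, on their centre line; the grasp point (between the pads) lies 19 mm behind it; z points along the fingers, y is the direction in which the jaws open and shut (so a half turn about z gives the same grasp; the last joint's range is limited). The gripper opens to 95 mm and grips with 3 to 60 N. Pads are 20 mm wide; open, the fingers measure 119 mm over their backs; the gripper's body (75 mm by 180 mm) begins 59 mm behind the grasp point.
Start: joints at [-1.325, 0.491, 1.559, -0, 1.092, -0.106], TCP at [215.391, -586.731, 214.661] pointing down, gripper open.
Joint ranges: [-3.1, 3.1], [-0.84, 2.19], [0.05, 2.79], [-1.13, 4.28], [0.06, 2.93], [-2.69, 2.69]. Speed limits (rad/s): [2.22, 2.22, 2.79, 3.14, 3.14, 3.14].

INTERFACE

Orientations are given as a 3x3 rotation matrix whose columns are the frame's x, y, z axes.
In Python, from rig import env gives the robot as it stands.
- The arm moves only by the tool servo_tool, never from a script. Its argument "motion" is a list of rows, each a list of 3 entries, a list of its own where there are three numbers: the turn, a rotation vector about the tool's x, y, z in units of 0.1 rad (1.0 is 0.1 rad), then the shift along the tool's x, y, z in units of 0.025 m (1.0 is 0.025 m), then the closure in counts, from 0 (fully open) to 255 (shut). In form: [[[ax, ay, az], [dx, dy, dz], fingers], ...]. A call has 1 to 8 rows; each row shifts and turns the commanded pose from where the row before left it, along the tool's axes as they then stand; what a row does not reach is not made up. A row lasts 1/10 s, in which the tool goes at most 50 mm and 8.59 degrees, less where a joint would pass 70% of its speed; a pose out of reach is approached as far as the arm can. A call with a number of a shift or a turn outside -1 to 1 is refused whole. A call with a gripper value outside its range is refused whole. The fingers move at their own pace and stop on an object; "squeeze" is the grip in N (left out, the last holds). Time passes only in rows, so rows that do not move let the fingers close. It gives the time, the measured TCP pose, the force and the opening at its end, in the units of the state.
- env.state(): the state, without advancing time (a new reading comes with each control period).
- env.camera(name): name is "side" or "top" or "wrist"; returns (picture, depth): 420x560x3 uint8, red, green, blue; 420x560 float32, mm along the optical axis (not along the pixel's ray), 0 where there is no reading.
- env.camera_model(name): a dict with "intrinsics" (3x3 intrinsics, pixels), "position" and "rotation" of the camera in the world. Camera axes: x right, y up, looking along -z (the intrinsics and any distortion apply to the point x, -y, -z); pixel columns grow to the right and rows downward; lengths in mm; the calibration is good to about 2 mm. A picture is of the moment at which its call begins: read the wrist's pose just before it. camera_model takes no time and is no camera call; for the wrist camera it gives the pose at the moment of the call.
- env.hand_in(): hands the job in, once; it reports no verdict.
The state is a dict: "t": time; "joints": joint angles; "qd": joint speeds; "tau": joint torques, N m; "tcp_pos": TCP position; "tcp_rot": TCP orientation; "contact_force": force on the tool from outside, world axes, zero at the start; "moment": the same for the moment, N m; "gripper_width": finger opening in mm.
Only numpy, scipy, OpenCV 4.12 (cv2) and the standard library are available. Lean on these libraries where they do the work, as an engineer would, in place of code of your own. Each camera call takes 0.05 s, during which the arm holds its last target. There are 200 camera calls.

## Working session

There is one attempt and no reset: what is moved stays moved. The work goes in short steps, Python scripts to look and compute and a tool call to move; the robot and the scene stay as the last step left them, time stands still between calls to the robot, and variables do not carry over. Pictures are saved under pics/ and viewed, about 12 in all and at most 16, crops included, and the job is handed in when it is done.

Besides the shell and the picture viewer there is one more tool, called after ">>>" by a JSON object that holds its "method" and its "body". servo_tool: Moves the arm, as the interface text tells. Shifts and turns lie within -1 to 1; 1 stands for 0.025 m of shift or 0.1 rad of turn. Its arguments: {"type":"object","properties":{"motion":{"type":"array","items":{"type":"array"}},"squeeze":{"type":"number"}},"required":["motion"]}

```bash
ls; mkdir -p pics; python3 - <<'E'
from rig import env
import cv2,numpy as np
s=env.state()
for k in('t','joints','tcp_pos','tcp_rot','gripper_width','contact_force'):print(k,np.round(s[k],3).tolist())
for n in('top','side'):
    m=env.camera_model(n);print(n,np.round(m['position'],1).tolist(),np.round(m['rotation'],3).tolist(),np.round(m['intrinsics'],1).tolist(),[k for k in m])
    p,d=env.camera(n);cv2.imwrite(f'pics/{n}0.png',p[:,:,::-1]);np.savez(f'{n}0.npz',p=p,d=d,pos=m['position'],R=m['rotation'],K=m['intrinsics'])
E
```

```text
pics
t 0.0
joints [-1.325, 0.492, 1.559, -0.0, 1.092, -0.106]
tcp_pos [215.336, -586.482, 214.08]
tcp_rot [[0.939, 0.345, -0.0], [0.345, -0.939, 0.001], [0.0, -0.001, -1.0]]
gripper_width 95.249
contact_force [0.485, -0.742, -0.546]
top [509.6, 2.2, 696.6] [[0.028, 0.994, -0.109], [-1.0, 0.026, -0.012], [-0.009, 0.109, 0.994]] [[417.0, 0.0, 278.8], [0.0, 417.0, 212.7], [0.0, 0.0, 1.0]] ['intrinsics', 'position', 'rotation']
side [302.3, 525.0, 447.5] [[-0.859, 0.293, -0.42], [-0.511, -0.457, 0.728], [0.022, 0.84, 0.542]] [[439.0, 0.0, 282.5], [0.0, 439.0, 208.8], [0.0, 0.0, 1.0]] ['intrinsics', 'position', 'rotation']
```

View pics/top0.png

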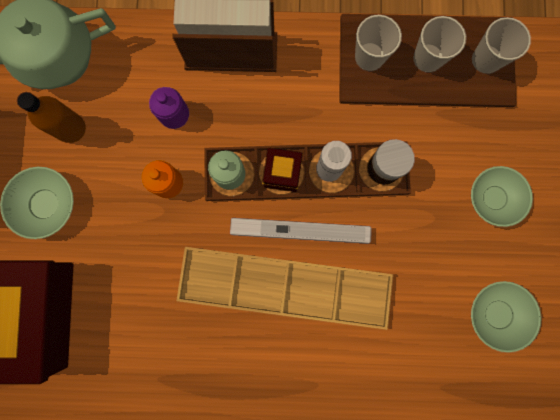

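View pics/side0.png

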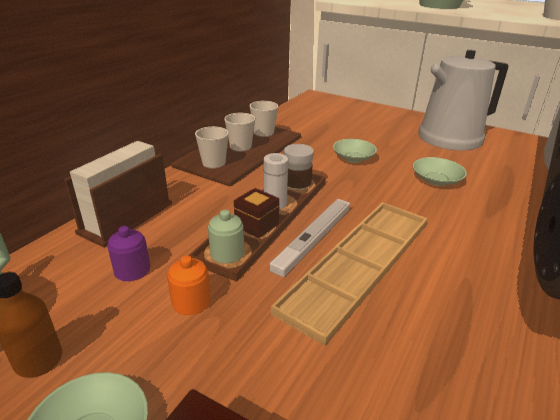

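The top view has image up = +x and image left = +y. From left to right, the tray holds the celadon jar (227,170), the box (284,168), the tin (335,160) and the glass jar (390,165). The pale tray is at (286,288), nearer the robot, and the case is at (300,230).

Things that could be taken for the celadon jar: the purple jar (170,105), the orange jar (160,178), the teapot (45,40) and the green bowls. For the box, the big lacquer box (20,320). For the tin or glass jar, the cups (378,43), (440,45) and (503,45). I choose the four on the cork mats.

```bash
cat > h.py <<'E'
import numpy as np,cv2
from rig import env
def grab(n):
    m=env.camera_model(n);p,d=env.camera(n);return p,d,m['position'],m['rotation'],m['intrinsics']
def cloud(d,pos,R,K):
    v,u=np.mgrid[:d.shape[0],:d.shape[1]]
    c=np.dstack([(u-K[0,2])/K[0,0]*d,-(v-K[1,2])/K[1,1]*d,-d]);W=c@np.array(R).T+pos
    W[d<=0]=np.nan;return W
def ray(uv,z,pos,R,K):
    uv=np.atleast_2d(uv);c=np.c_[(uv[:,0]-K[0,2])/K[0,0],-(uv[:,1]-K[1,2])/K[1,1],-np.ones(len(uv))]@np.array(R).T
    return pos+c*((z-pos[2])/c[:,2])[:,None]
E
python3 - <<'E'
from h import *
W={}
for n in('top','side'):
    f=np.load(n+'0.npz');W[n]=cloud(f['d'],f['pos'],f['R'],f['K']);
f=np.load('top0.npz');g=(f['pos'],f['R'],f['K']);Wt=W['top']
print('table z',np.nanmedian(Wt[350:400,200:400,2]),np.nanmedian(W['side'][350:400,400:480,2]))
# pale tray via colour/contour
hsv=cv2.cvtColor(f['p'],cv2.COLOR_RGB2HSV)
z=Wt[...,2]
def rect(mask,name,zz):
    cs,_=cv2.findContours(mask.astype(np.uint8),0,2);c=max(cs,key=cv2.contourArea)
    r=ray(c[:,0,:].astype(float),zz,*g)[:,:2].astype(np.float32);q=cv2.minAreaRect(r);print(name,np.round(q[0],1),np.round(q[1],1),round(q[2],2),cv2.contourArea(c))
    print(np.round(cv2.boxPoints(q)).tolist())
box=lambda u0,u1,v0,v1:(np.mgrid[:420,:560][1]>u0)&(np.mgrid[:420,:560][1]<u1)&(np.mgrid[:420,:560][0]>v0)&(np.mgrid[:420,:560][0]<v1)
b=box(165,410,243,335)
print('hsv pale',hsv[280,260],hsv[288,312],'wood',hsv[345,300],'rim',hsv[250,200])
rect(b&(hsv[...,0]>=14)&(hsv[...,2]>90),'pale',16)
rect(b&(z>5),'pale z',16)
rect(box(200,415,142,203)&(z>5),'dark z(all)',16)
rect(box(222,380,212,250)&(z>7),'case',20)
# objects: points by height band, both views
for nm,y,zt in(('celadon',0,55+9),('box',0,64),('tin',0,104),('glass',0,84)): pass
P=np.vstack([W[n].reshape(-1,3) for n in W]);
for n in W:
    P=W[n].reshape(-1,3);P=P[(P[:,0]>590)&(P[:,0]<730)&(abs(P[:,1])<190)&(P[:,2]>28)]
    print(n,len(P))
    h=np.histogram(P[:,1],bins=np.arange(-190,191,10));print(dict(zip(h[1].astype(int).tolist(),h[0].tolist())))
    print('x',np.round(np.percentile(P[:,0],[1,50,99])))
E
```

```text
table z -0.18122439196122286 0.5168621440942616
hsv pale [ 17 164 160] [ 17 167 179] wood [ 13 205 169] rim [ 17 167 179]
pale [463.7  -2.6] [342.6  92. ] 83.92 11798.5
[[400.0, -168.0], [491.0, -178.0], [528.0, 163.0], [436.0, 173.0]]
pale z [463.7  -1.7] [339.8  87.9] 84.05 11422.5
[[402.0, -166.0], [490.0, -175.0], [525.0, 163.0], [438.0, 172.0]]
dark z(all) [656.3 -37.6] [ 90.  348.4] 3.44 10652.0
[[601.0, 134.0], [622.0, -214.0], [712.0, -209.0], [691.0, 139.0]]
case [556.2 -24.8] [228.1  28.3] 87.99 2275.0
[[538.0, -138.0], [566.0, -139.0], [574.0, 89.0], [546.0, 90.0]]
top 5282
{-190: 138, -180: 222, -170: 285, -160: 303, -150: 279, -140: 234, -130: 0, -120: 0, -110: 0, -100: 21, -90: 182, -80: 245, -70: 262, -60: 233, -50: 32, -40: 0, -30: 30, -20: 240, -10: 252, 0: 251, 10: 252, 20: 247, 30: 115, 40: 0, 50: 0, 60: 24, 70: 200, 80: 241, 90: 245, 100: 195, 110: 125, 120: 9, 130: 0, 140: 0, 150: 0, 160: 0, 170: 146, 180: 274}
x [615. 650. 690.]
side 4735
{-190: 30, -180: 68, -170: 119, -160: 154, -150: 231, -140: 329, -130: 0, -120: 0, -110: 0, -100: 9, -90: 45, -80: 132, -70: 247, -60: 554, -50: 34, -40: 0, -30: 10, -20: 125, -10: 163, 0: 171, 10: 182, 20: 206, 30: 490, 40: 0, 50: 0, 60: 0, 70: 29, 80: 108, 90: 243, 100: 326, 110: 454, 120: 144, 130: 0, 140: 0, 150: 0, 160: 0, 170: 12, 180: 120}
x [619. 647. 687.]
```

```bash
python3 -c "
import cv2
p=cv2.imread('pics/top0.png');cv2.imwrite('pics/crop1.png',cv2.resize(p[130:215,195:420],None,fx=3.5,fy=3.5,interpolation=2))"
```

```text
(no output)
```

View pics/crop1.png

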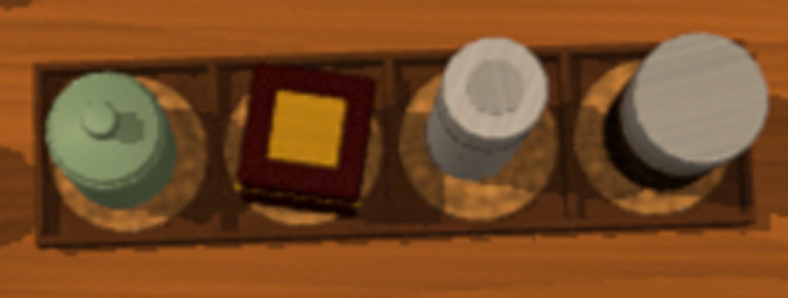

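The crop confirms all four on their mats: green knobbed jar (crop 105,120), red box with gold panel (308,130), slim aluminium tin (495,90) and dark jar with steel lid (700,100). Next I fit their positions.

```bash
python3 - <<'E'
from h import *
from scipy.optimize import least_squares
P=[]
for n in('top','side'):
    f=np.load(n+'0.npz');P.append(cloud(f['d'],f['pos'],f['R'],f['K']).reshape(-1,3))
rg={'celadon':(55,135,27,25,60),'box':(-38,45,0,20,66),'tin':(-110,-42,22,25,95),'glass':(-215,-132,None,0,0)}
for k,(y0,y1,r,z0,z1) in rg.items():
    for n,Q in zip(('top','side'),P):
        Q=Q[(Q[:,0]>600)&(Q[:,0]<715)&(Q[:,1]>y0)&(Q[:,1]<y1)&(Q[:,2]>22)]
        zt=np.percentile(Q[:,2],98)
        if k=='celadon': s=Q[(Q[:,2]<58)]
        else: s=Q[Q[:,2]>zt-5]
        q=cv2.minAreaRect(s[:,:2].astype(np.float32));c,rr=cv2.minEnclosingCircle(s[:,:2].astype(np.float32))
        print(k,n,'zt',round(zt,1),'rect',np.round(q[0],1),np.round(q[1],1),round(q[2],1),'circ',np.round(c,1),round(rr,1),len(s))
        if k!='box':
            R={'celadon':27,'tin':22,'glass':29}[k]
            s=Q[(Q[:,2]<(58 if k=='celadon' else zt-6))&(Q[:,2]>(68 if k=='glass' else 25))]
            o=least_squares(lambda c:np.hypot(s[:,0]-c[0],s[:,1]-c[1])-R,np.array(c),loss='soft_l1');print('   side fit',np.round(o.x,1),'rms',round(float(np.sqrt(np.mean(o.fun**2))),2),len(s))
# dark tray frame / pale bays
a=np.deg2rad(84.05-90);C=np.array([463.7,-1.9])
for y in(126,42,-42,-126):print('bay',y,np.round(C+y*np.array([-np.sin(a),np.cos(a)]),1))
E
```

```text
celadon top zt 87.5 rect [635.4  85.6] [21.1 52.4] 37.6 circ [643.7  92. ] 26.2 145
   side fit [648.7  95.7] rms 0.24 128
celadon side zt 87.6 rect [641.3 105.2] [53.9 28.7] 40.6 circ [649.2  96. ] 27.0 659
   side fit [650.8  94.1] rms 0.74 611
box top zt 65.9 rect [650.9   6.8] [55.5 55.9] 83.4 circ [650.5   7.5] 37.6 1217
box side zt 66.2 rect [652.1   6.5] [56.3 56.6] 84.2 circ [652.4   6.2] 37.0 617
tin top zt 105.5 rect [661.1 -70.9] [41.9 42.2] 1.1 circ [661.6 -71. ] 21.8 686
   side fit [662.  -71.3] rms 0.26 290
tin side zt 105.9 rect [663.  -71.6] [40.6 43.5] 32.8 circ [663.7 -71.9] 22.9 245
   side fit [664.  -72.6] rms 0.98 778
glass top zt 85.1 rect [ 664.6 -161.8] [56.6 56.6] 13.8 circ [ 664.9 -161.7] 29.2 1129
   side fit [ 665.1 -162.3] rms 0.29 79
glass side zt 85.4 rect [ 666.2 -161.7] [56.5 56.9] 41.1 circ [ 665.5 -161.9] 29.7 345
   side fit [ 667.3 -163.4] rms 1.11 140
bay 126 [476.8 123.4]
bay 42 [468.1  39.9]
bay -42 [459.3 -43.7]
bay -126 [ 450.6 -127.2]
```

Positions from the two views agree to about 2 mm. The box yaw is about -6°, the same as the pale tray, so I use one tool yaw for everything: jaws across the row at -6°. First I turn the wrist.

```bash
cat > d.py <<'E'
import sys,numpy as np
from rig import env
from scipy.spatial.transform import Rotation as Rn
s=env.state();R=np.array(s['tcp_rot']);p=np.array(s['tcp_pos']);a=np.deg2rad(-6)
T=np.c_[[-np.sin(a),np.cos(a),0],[np.cos(a),np.sin(a),0],[0,0,-1]]
print('t',round(s['t'],2),'p',np.round(p,1),'w',round(s['gripper_width'],1),'F',np.round(s['contact_force'],1),'turn units',np.round(Rn.from_matrix(R.T@T).as_rotvec()*10,2))
for q in sys.argv[1:]:
    x=np.array([float(v) for v in q.split(',')]);print(q,'units',np.round(T.T@(x-p)/25,2));p=x
E
echo
```

>>> {"method": "servo_tool", "body": {"motion": [[[0,0,-1],[0,0,0],0],[[0,0,-1],[0,0,0],0],[[0,0,-1],[0,0,0],0],[[0,0,-1],[0,0,0],0],[[0,0,-1],[0,0,0],0],[[0,0,-1],[0,0,0],0],[[0,0,-1],[0,0,0],0],[[0,0,-1],[0,0,0],0]], "squeeze": 30}}

```text
t: 0.9
tcp_pos: [216.0, -585.4, 215.6]
tcp_rot: [[0.403, 0.915, 0.001], [0.915, -0.403, 0.002], [0.002, -0.0, -1.0]]
contact_force: [3.1, 9.6, 14.7]
gripper_width: 94.7
```

>>> {"method": "servo_tool", "body": {"motion": [[[0,0,-1],[0,0,0],0],[[0,0,-1],[0,0,0],0],[[0,0,-1],[0,0,0],0],[[0,0,-0.14],[0,0,0],0],[[0,0,0],[0,0,0],0]]}}

```text
t: 1.4
tcp_pos: [215.6, -586.3, 216.0]
tcp_rot: [[0.104, 0.995, 0.0], [0.995, -0.104, -0.0], [-0.0, 0.0, -1.0]]
contact_force: [1.1, 6.0, 13.2]
gripper_width: 95.6
```

```bash
python3 d.py 665.5,-162,214 665.5,-162,27
```

```text
t 1.4 p [ 215.6 -586.3  216. ] w 95.6 F [ 1.1  6.  13.2] turn units [0. 0. 0.]
665.5,-162,214 units [18.76 16.12  0.08]
665.5,-162,27 units [0.   0.   7.48]
```

>>> {"method": "servo_tool", "body": {"motion": [[[0,0,0],[0.94,0.8,0],0],[[0,0,0],[0.94,0.8,0],0],[[0,0,0],[0.94,0.8,0],0],[[0,0,0],[0.94,0.8,0],0],[[0,0,0],[0.94,0.8,0],0],[[0,0,0],[0.94,0.8,0],0],[[0,0,0],[0.94,0.8,0],0],[[0,0,0],[0.94,0.8,0],0]]}}

```text
t: 2.2
tcp_pos: [394.9, -415.5, 214.4]
tcp_rot: [[0.105, 0.994, -0.0], [0.994, -0.105, 0.0], [0.0, -0.0, -1.0]]
contact_force: [0.1, 0.3, 0.0]
gripper_width: 95.2
```

>>> {"method": "servo_tool", "body": {"motion": [[[0,0,0],[0.94,0.8,0],0],[[0,0,0],[0.94,0.8,0],0],[[0,0,0],[0.94,0.8,0],0],[[0,0,0],[0.94,0.8,0],0],[[0,0,0],[0.94,0.8,0],0],[[0,0,0],[0.94,0.8,0],0],[[0,0,0],[0.94,0.8,0],0],[[0,0,0],[0.94,0.8,0],0]]}}

```text
t: 3.0
tcp_pos: [573.8, -245.3, 214.3]
tcp_rot: [[0.105, 0.994, -0.001], [0.994, -0.105, 0.0], [0.0, -0.001, -1.0]]
contact_force: [0.1, -0.4, 0.4]
gripper_width: 95.1
```

>>> {"method": "servo_tool", "body": {"motion": [[[0,0,0],[0.94,0.8,0],0],[[0,0,0],[0.94,0.8,0],0],[[0,0,0],[0.94,0.8,0],0],[[0,0,0],[0.94,0.8,0],0],[[0,0,0],[0,0.12,0],0],[[0,0,0],[0,0,0],0],[[0,0,0],[0,0,0],0]]}}

```text
t: 3.7
tcp_pos: [664.8, -162.2, 214.3]
tcp_rot: [[0.105, 0.994, -0.001], [0.994, -0.105, -0.0], [-0.0, -0.001, -1.0]]
contact_force: [-0.3, -0.1, 0.0]
gripper_width: 95.5
```

```bash
python3 d.py 665.5,-162,214 665.5,-162,27; python3 -c "
from h import *
p,d,pos,R,K=grab('wrist');cv2.imwrite('pics/w1.png',p[:,:,::-1]);W=cloud(d,pos,R,K)
m=(W[...,2]>78)&(W[...,2]<90)&(abs(W[...,1]+162)<45)&(abs(W[...,0]-665)<45);q=W[m][:,:2].astype(np.float32);print(m.sum(),cv2.minEnclosingCircle(q),np.median(W[m][:,2]))"
```

```text
t 3.7 p [ 664.8 -162.2  214.3] w 95.5 F [-0.3 -0.1  0. ] turn units [-0.01  0.   -0.01]
665.5,-162,214 units [0.01 0.03 0.01]
665.5,-162,27 units [0.   0.   7.48]
2290 ((665.2310791015625, -164.35140991210938), 28.837371826171875) 83.23850640242529
```

>>> {"method": "servo_tool", "body": {"motion": [[[0,0,0],[-0.04,0,1],0],[[0,0,0],[0,0,1],0],[[0,0,0],[0,0,1],0],[[0,0,0],[0,0,1],0],[[0,0,0],[0,0,1],0],[[0,0,0],[0,0,1],0],[[0,0,0],[0,0,1],0],[[0,0,0],[0,0,0.5],0]]}}

```text
t: 4.55
tcp_pos: [664.0, -163.2, 25.3]
tcp_rot: [[0.106, 0.994, -0.002], [0.994, -0.106, 0.001], [0.0, -0.002, -1.0]]
contact_force: [0.3, -0.2, 0.5]
gripper_width: 95.2
```

>>> {"method": "servo_tool", "body": {"motion": [[[0,0,0],[0,0,0],255],[[0,0,0],[0,0,0],255],[[0,0,0],[0,0,0],255],[[0,0,0],[0,0,0],255],[[0,0,0],[0,0,0],255],[[0,0,0],[0,0,0],255],[[0,0,0],[0,0,0],255],[[0,0,0],[0,0,0],255]]}}

```text
t: 5.35
tcp_pos: [665.7, -162.7, 27.8]
tcp_rot: [[0.105, 0.994, 0.001], [0.994, -0.105, -0.0], [-0.0, 0.001, -1.0]]
contact_force: [0.2, 1.1, 5.8]
gripper_width: 57.6
```

```bash
python3 d.py 665.5,-163,165 476.8,123.4,165 476.8,123.4,24.5
```

```text
t 5.35 p [ 665.7 -162.7   27.8] w 57.6 F [0.2 1.1 5.8] turn units [ 0.01  0.   -0.  ]
665.5,-163,165 units [-0.01 -0.01 -5.49]
476.8,123.4,165 units [10.6 -8.7  0. ]
476.8,123.4,24.5 units [0.   0.   5.62]
```

>>> {"method": "servo_tool", "body": {"motion": [[[0,0,0],[0,0,0],255],[[0,0,0],[0,0,0],255],[[0,0,0],[0,0,-0.2],255],[[0,0,0],[0,0,-0.2],255],[[0,0,0],[0,0,0],255]]}}

```text
t: 5.85
tcp_pos: [665.4, -162.6, 37.6]
tcp_rot: [[0.105, 0.994, 0.0], [0.994, -0.105, -0.0], [-0.0, 0.0, -1.0]]
contact_force: [-0.1, -0.0, -2.9]
gripper_width: 57.5
```

```bash
python3 -c "
from h import *
p,d,pos,R,K=grab('side');cv2.imwrite('pics/s1.png',p[:,:,::-1])
p,d,pos,R,K=grab('wrist');cv2.imwrite('pics/w2.png',p[:,:,::-1])"; python3 d.py
```

```text
t 5.95 p [ 665.2 -162.5   37. ] w 57.3 F [-0.6 -0.1 -3.2] turn units [-0.  0. -0.]
```

View pics/s1.png

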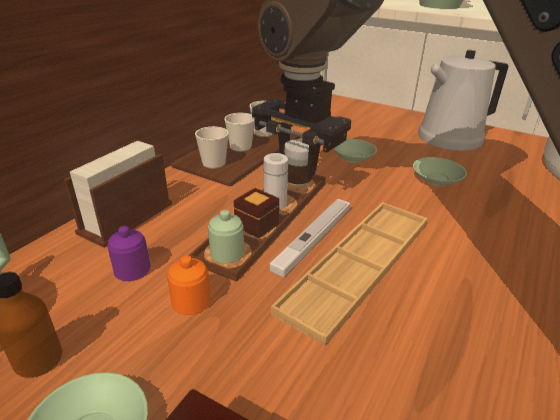

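The jar is in the fingers (image 298,160) and its weight shows as -3.2 N. Lift and transfer.

>>> {"method": "servo_tool", "body": {"motion": [[[0,0,0],[0,0,-0.6],255],[[0,0,0],[0,0,-1],255],[[0,0,0],[0,0,-1],255],[[0,0,0],[0,0,-1],255],[[0,0,0],[0,0,-1],255],[[0,0,0],[0.3,-0.25,-0.5],255],[[0,0,0],[0.7,-0.55,0],255],[[0,0,0],[0.8,-0.65,0],255]]}}

```text
t: 6.75
tcp_pos: [633.2, -113.3, 165.0]
tcp_rot: [[0.106, 0.994, 0.0], [0.994, -0.106, -0.0], [-0.0, 0.0, -1.0]]
contact_force: [-0.8, 0.9, -3.4]
gripper_width: 57.4
```

>>> {"method": "servo_tool", "body": {"motion": [[[0,0,0],[0.8,-0.65,0],255],[[0,0,0],[0.8,-0.65,0],255],[[0,0,0],[0.8,-0.65,0],255],[[0,0,0],[0.8,-0.65,0],255],[[0,0,0],[0.8,-0.65,0],255],[[0,0,0],[0.8,-0.65,0],255],[[0,0,0],[0.8,-0.65,0],255],[[0,0,0],[0.8,-0.65,0],255]]}}

```text
t: 7.55
tcp_pos: [520.0, 59.9, 164.7]
tcp_rot: [[0.105, 0.995, -0.0], [0.995, -0.105, -0.0], [-0.0, -0.0, -1.0]]
contact_force: [0.2, -0.9, -2.8]
gripper_width: 57.6
```

>>> {"method": "servo_tool", "body": {"motion": [[[0,0,0],[0.8,-0.65,0],255],[[0,0,0],[0.8,-0.65,0],255],[[0,0,0],[0.6,-0.6,0],255],[[0,0,0],[0.2,-0.15,0],255],[[0,0,0],[0,0,0],255],[[0,0,0],[0,0,0],255]]}}

```text
t: 8.15
tcp_pos: [477.1, 123.5, 164.7]
tcp_rot: [[0.105, 0.995, 0.0], [0.995, -0.105, -0.0], [-0.0, 0.0, -1.0]]
contact_force: [0.6, -0.3, -2.7]
gripper_width: 57.7
```

```bash
python3 d.py 476.8,123.4,165 476.8,123.4,24
```

```text
t 8.15 p [477.1 123.5 164.7] w 57.7 F [ 0.6 -0.3 -2.7] turn units [ 0.  0. -0.]
476.8,123.4,165 units [-0.01 -0.01 -0.01]
476.8,123.4,24 units [0.   0.   5.64]
```

>>> {"method": "servo_tool", "body": {"motion": [[[0,0,0],[0,0,0.9],255],[[0,0,0],[0,0,1],255],[[0,0,0],[0,0,1],255],[[0,0,0],[0,0,1],255],[[0,0,0],[0,0,0.8],255],[[0,0,0],[0,0,0.5],255],[[0,0,0],[0,0,0.25],255],[[0,0,0],[0,0,0],255]]}}

```text
t: 8.95
tcp_pos: [477.0, 123.2, 27.7]
tcp_rot: [[0.106, 0.994, -0.001], [0.994, -0.106, -0.0], [-0.0, -0.001, -1.0]]
contact_force: [-0.1, -0.5, -3.6]
gripper_width: 57.3
```

>>> {"method": "servo_tool", "body": {"motion": [[[0,0,0],[0,0,0.08],255],[[0,0,0],[0,0,0.06],255],[[0,0,0],[0,0,0.04],255],[[0,0,0],[0,0,0],255]]}}

```text
t: 9.35
tcp_pos: [477.3, 123.8, 24.8]
tcp_rot: [[0.105, 0.995, 0.002], [0.995, -0.105, 0.0], [0.0, 0.002, -1.0]]
contact_force: [-0.4, 0.2, 5.7]
gripper_width: 57.6
```

```bash
python3 d.py
```

```text
t 9.35 p [477.3 123.8  24.8] w 57.6 F [-0.4  0.2  5.7] turn units [ 0.02 -0.   -0.  ]
```

The contact force rose from -3 to +5.7 N, so the jar is seated. Release and rise.

>>> {"method": "servo_tool", "body": {"motion": [[[0,0,0],[0,0,0],0],[[0,0,0],[0,0,0],0],[[0,0,0],[0,0,0],0],[[0,0,0],[0,0,0],0],[[0,0,0],[0,0,0],0],[[0,0,0],[0,0,-0.3],0],[[0,0,0],[0,0,-0.7],0],[[0,0,0],[0,0,-1],0]]}}

```text
t: 10.15
tcp_pos: [476.3, 123.7, 74.1]
tcp_rot: [[0.105, 0.994, -0.002], [0.994, -0.105, -0.0], [-0.001, -0.002, -1.0]]
contact_force: [-0.5, 0.4, 0.8]
gripper_width: 95.0
```

>>> {"method": "servo_tool", "body": {"motion": [[[0,0,0],[0,0,-1],0],[[0,0,0],[0,0,-1],0],[[0,0,0],[0,0,-1],0],[[0,0,0],[0,0,-1],0],[[0,0,0],[0,0,0],0]]}}

```text
t: 10.65
tcp_pos: [477.9, 124.0, 177.0]
tcp_rot: [[0.105, 0.994, 0.005], [0.995, -0.105, 0.001], [0.001, 0.005, -1.0]]
contact_force: [-0.9, -1.0, 0.4]
gripper_width: 95.3
```

```bash
python3 -c "
from h import *
p,d,pos,R,K=grab('side');cv2.imwrite('pics/s2.png',p[:,:,::-1])"; python3 d.py 663,-71.8,173 663,-71.8,45
```

```text
t 10.7 p [477.2 123.9 175.4] w 95.3 F [-0.3  0.6 -1.3] turn units [ 0.03 -0.01 -0.  ]
663,-71.8,173 units [-7.01  8.21  0.09]
663,-71.8,45 units [0.   0.   5.12]
```

View pics/s2.png

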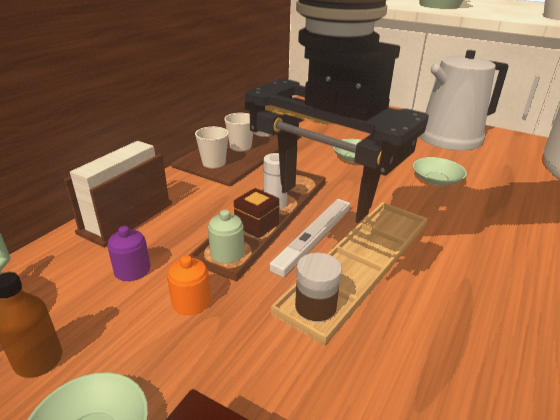

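The glass jar stands upright in the left end bay (318,288) and the case has not moved. Tin next.

>>> {"method": "servo_tool", "body": {"motion": [[[0,0,0],[-0.4,0.5,0],0],[[0,0,0],[-0.8,0.9,0],0],[[0,0,0],[-0.8,0.95,0],0],[[0,0,0],[-0.8,0.95,0],0],[[0,0,0],[-0.8,0.95,0],0],[[0,0,0],[-0.8,0.95,0],0],[[0,0,0],[-0.8,0.95,0],0],[[0,0,0],[-0.8,0.95,0],0]]}}

```text
t: 11.5
tcp_pos: [638.3, -46.0, 172.2]
tcp_rot: [[0.105, 0.994, -0.002], [0.994, -0.105, 0.0], [-0.0, -0.002, -1.0]]
contact_force: [0.0, 0.0, 1.0]
gripper_width: 94.9
```

>>> {"method": "servo_tool", "body": {"motion": [[[0,0,0],[-0.7,0.8,0],0],[[0,0,0],[-0.3,0.3,0],0],[[0,0,0],[0,0,0],0],[[0,0,0],[0,0,0],0]]}}

```text
t: 11.9
tcp_pos: [661.6, -71.4, 173.1]
tcp_rot: [[0.105, 0.994, -0.002], [0.994, -0.105, 0.0], [0.0, -0.002, -1.0]]
contact_force: [0.6, -0.1, 0.1]
gripper_width: 94.9
```

```bash
python3 d.py 663,-71.8,173 663,-71.8,45; python3 -c "
from h import *
p,d,pos,R,K=grab('wrist');W=cloud(d,pos,R,K)
m=(W[...,2]>98)&(W[...,2]<110)&(abs(W[...,1]+72)<40)&(abs(W[...,0]-663)<36);q=W[m][:,:2].astype(np.float32);print(m.sum(),cv2.minEnclosingCircle(q))"
```

```text
t 11.9 p [661.6 -71.4 173.1] w 94.9 F [ 0.6 -0.1  0.1] turn units [-0.02 -0.   -0.  ]
663,-71.8,173 units [-0.01  0.06  0.  ]
663,-71.8,45 units [0.   0.   5.12]
1986 ((661.935791015625, -73.2769546508789), 21.92059898376465)
```

>>> {"method": "servo_tool", "body": {"motion": [[[0,0,0],[-0.04,0.04,0.7],0],[[0,0,0],[0,0,1],0],[[0,0,0],[0,0,1],0],[[0,0,0],[0,0,1],0],[[0,0,0],[0,0,0.9],0],[[0,0,0],[0,0,0.5],0],[[0,0,0],[0,0,0],255],[[0,0,0],[0,0,0],255]]}}

```text
t: 12.75
tcp_pos: [663.5, -72.5, 47.2]
tcp_rot: [[0.104, 0.995, 0.001], [0.995, -0.104, -0.0], [-0.0, 0.001, -1.0]]
contact_force: [0.3, 0.6, 0.0]
gripper_width: 84.2
```

>>> {"method": "servo_tool", "body": {"motion": [[[0,0,0],[0,0,0],255],[[0,0,0],[0,0,0],255],[[0,0,0],[0,0,0],255],[[0,0,0],[0,0,0],255],[[0,0,0],[0,0,0],255],[[0,0,0],[0,0,0],255],[[0,0,0],[0,0,0],255],[[0,0,0],[0,0,0],255]]}}

```text
t: 13.55
tcp_pos: [663.3, -72.9, 46.5]
tcp_rot: [[0.105, 0.994, 0.0], [0.994, -0.105, -0.0], [-0.0, 0.0, -1.0]]
contact_force: [-2.3, -0.2, 1.9]
gripper_width: 43.8
```

>>> {"method": "servo_tool", "body": {"motion": [[[0,0,0],[0,0,-0.2],255],[[0,0,0],[0,0,-0.2],255],[[0,0,0],[0,0,0],255],[[0,0,0],[0,0,0],255]]}}

```text
t: 13.95
tcp_pos: [663.2, -72.8, 56.5]
tcp_rot: [[0.105, 0.994, 0.0], [0.994, -0.105, -0.0], [-0.0, 0.0, -1.0]]
contact_force: [-0.7, 0.5, -1.3]
gripper_width: 43.8
```

```bash
python3 d.py 662,-72.5,185 468.1,39.9,185 468.1,39.9,42
```

```text
t 13.95 p [663.2 -72.8  56.5] w 43.8 F [-0.7  0.5 -1.3] turn units [ 0.  0. -0.]
662,-72.5,185 units [ 0.01 -0.05 -5.14]
468.1,39.9,185 units [ 3.66 -8.18  0.  ]
468.1,39.9,42 units [0.   0.   5.72]
```

>>> {"method": "servo_tool", "body": {"motion": [[[0,0,0],[0,0,-0.6],255],[[0,0,0],[0,0,-1],255],[[0,0,0],[0,0,-1],255],[[0,0,0],[0,0,-1],255],[[0,0,0],[0.1,-0.25,-0.8],255],[[0,0,0],[0.3,-0.65,0],255],[[0,0,0],[0.36,-0.8,0],255],[[0,0,0],[0.36,-0.8,0],255]]}}

```text
t: 14.75
tcp_pos: [603.3, -38.1, 167.4]
tcp_rot: [[0.105, 0.994, 0.001], [0.994, -0.105, -0.0], [-0.0, 0.001, -1.0]]
contact_force: [0.1, -0.1, -1.9]
gripper_width: 43.8
```

>>> {"method": "servo_tool", "body": {"motion": [[[0,0,0],[0.36,-0.8,0],255],[[0,0,0],[0.36,-0.8,0],255],[[0,0,0],[0.36,-0.8,0],255],[[0,0,0],[0.36,-0.8,0],255],[[0,0,0],[0.36,-0.8,0],255],[[0,0,0],[0.36,-0.8,0],255],[[0,0,0],[0.28,-0.65,0],255],[[0,0,0],[0.1,-0.28,0],255]]}}

```text
t: 15.55
tcp_pos: [467.1, 40.3, 167.3]
tcp_rot: [[0.104, 0.995, 0.001], [0.995, -0.104, -0.0], [-0.0, 0.001, -1.0]]
contact_force: [0.3, -0.6, -1.5]
gripper_width: 43.5
```

>>> {"method": "servo_tool", "body": {"motion": [[[0,0,0],[0,0,0],255],[[0,0,0],[0,0,0],255]]}}

```text
t: 15.75
tcp_pos: [469.0, 39.5, 166.8]
tcp_rot: [[0.105, 0.994, 0.001], [0.994, -0.105, -0.0], [-0.0, 0.001, -1.0]]
contact_force: [0.6, 0.1, -1.7]
gripper_width: 43.7
```

```bash
python3 d.py 468.1,39.9,43.3
```

```text
t 15.75 p [469.   39.5 166.8] w 43.7 F [ 0.6  0.1 -1.7] turn units [ 0.01  0.   -0.  ]
468.1,39.9,43.3 units [ 0.01 -0.04  4.94]
```

>>> {"method": "servo_tool", "body": {"motion": [[[0,0,0],[0,0,0.8],255],[[0,0,0],[0,0,1],255],[[0,0,0],[0,0,1],255],[[0,0,0],[0,0,1],255],[[0,0,0],[0,0,0.6],255],[[0,0,0],[0,0,0.3],255],[[0,0,0],[0,0,0.1],255],[[0,0,0],[0,0,0],255]]}}

```text
t: 16.55
tcp_pos: [468.6, 39.5, 46.5]
tcp_rot: [[0.105, 0.994, 0.0], [0.994, -0.105, -0.0], [-0.0, 0.0, -1.0]]
contact_force: [-0.1, 0.1, -1.5]
gripper_width: 43.7
```

>>> {"method": "servo_tool", "body": {"motion": [[[0,0,0],[0,0,0.06],255],[[0,0,0],[0,0,0.06],255],[[0,0,0],[0,0,0.04],255],[[0,0,0],[0,0,0],255]]}}

```text
t: 16.95
tcp_pos: [468.5, 39.7, 43.4]
tcp_rot: [[0.105, 0.995, 0.002], [0.995, -0.105, -0.0], [-0.0, 0.002, -1.0]]
contact_force: [-2.7, -0.9, 12.2]
gripper_width: 43.8
```

```bash
python3 d.py
```

```text
t 16.95 p [468.5  39.7  43.4] w 43.8 F [-2.7 -0.9 12.2] turn units [ 0.02  0.   -0.  ]
```

Seated (+12 N). Release, rise, and move over the box.

>>> {"method": "servo_tool", "body": {"motion": [[[0,0,0],[0,0,0],0],[[0,0,0],[0,0,0],0],[[0,0,0],[0,0,0],0],[[0,0,0],[0,0,0],0],[[0,0,0],[0,0,0],0],[[0,0,0],[0,0,0],0],[[0,0,0],[0,0,-0.3],0],[[0,0,0],[0,0,-1],0]]}}

```text
t: 17.75
tcp_pos: [467.3, 39.7, 74.2]
tcp_rot: [[0.105, 0.994, -0.004], [0.994, -0.105, 0.0], [-0.0, -0.004, -1.0]]
contact_force: [0.1, -0.0, 0.1]
gripper_width: 94.7
```

>>> {"method": "servo_tool", "body": {"motion": [[[0,0,0],[0,0,-1],0],[[0,0,0],[0,0,-1],0],[[0,0,0],[0,0,-1],0],[[0,0,0],[0,0,-0.8],0],[[0,0,0],[0,0,0],0]]}}

```text
t: 18.25
tcp_pos: [469.1, 39.7, 172.5]
tcp_rot: [[0.105, 0.994, 0.005], [0.995, -0.105, -0.0], [0.0, 0.005, -1.0]]
contact_force: [0.1, -0.4, -0.2]
gripper_width: 95.2
```

```bash
python3 d.py 651.5,6.6,170 651.5,6.6,27
```

```text
t 18.25 p [469.1  39.7 172.5] w 95.2 F [ 0.1 -0.4 -0.2] turn units [ 0.05 -0.   -0.  ]
651.5,6.6,170 units [-0.56  7.39  0.1 ]
651.5,6.6,27 units [0.   0.   5.72]
```

>>> {"method": "servo_tool", "body": {"motion": [[[0,0,0],[0,0.5,0],0],[[0,0,0],[-0.07,0.9,0],0],[[0,0,0],[-0.07,1,0],0],[[0,0,0],[-0.07,1,0],0],[[0,0,0],[-0.07,1,0],0],[[0,0,0],[-0.07,1,0],0],[[0,0,0],[-0.07,1,0],0],[[0,0,0],[-0.07,0.7,0],0]]}}

```text
t: 19.05
tcp_pos: [645.1, 8.5, 167.9]
tcp_rot: [[0.105, 0.994, -0.002], [0.994, -0.105, 0.0], [-0.0, -0.002, -1.0]]
contact_force: [-0.8, -0.1, 1.0]
gripper_width: 94.9
```

>>> {"method": "servo_tool", "body": {"motion": [[[0,0,0],[-0.07,0.3,0],0],[[0,0,0],[0,0,0],0],[[0,0,0],[0,0,0],0]]}}

```text
t: 19.35
tcp_pos: [650.1, 6.5, 169.1]
tcp_rot: [[0.105, 0.994, -0.001], [0.994, -0.105, 0.0], [-0.0, -0.001, -1.0]]
contact_force: [0.2, -0.1, 0.6]
gripper_width: 95.4
```

```bash
python3 d.py 651.5,6.6,170 651.5,6.6,27; python3 -c "
from h import *
p,d,pos,R,K=grab('wrist');cv2.imwrite('pics/w3.png',p[:,:,::-1]);W=cloud(d,pos,R,K)
m=(W[...,2]>60)&(W[...,2]<70)&(abs(W[...,1]-7)<42)&(abs(W[...,0]-651)<44);q=W[m][:,:2].astype(np.float32);print(m.sum(),cv2.minAreaRect(q))"
```

```text
t 19.35 p [650.1   6.5 169.1] w 95.4 F [ 0.2 -0.1  0.6] turn units [-0.01  0.   -0.  ]
651.5,6.6,170 units [ 0.01  0.06 -0.04]
651.5,6.6,27 units [0.   0.   5.72]
3178 ((651.5806274414062, 4.443412780761719), (55.54800796508789, 55.953189849853516), 83.63475036621094)
```

>>> {"method": "servo_tool", "body": {"motion": [[[0,0,0],[-0.03,0.05,0.7],0],[[0,0,0],[0,0,1],0],[[0,0,0],[0,0,1],0],[[0,0,0],[0,0,1],0],[[0,0,0],[0,0,1],0],[[0,0,0],[0,0,0.7],0],[[0,0,0],[0,0,0.3],0],[[0,0,0],[0,0,0],0]]}}

```text
t: 20.2
tcp_pos: [651.3, 5.7, 26.9]
tcp_rot: [[0.105, 0.995, -0.001], [0.995, -0.105, 0.0], [-0.0, -0.001, -1.0]]
contact_force: [-0.8, -0.1, 0.4]
gripper_width: 95.2
```

>>> {"method": "servo_tool", "body": {"motion": [[[0,0,0],[0,0,0],255],[[0,0,0],[0,0,0],255],[[0,0,0],[0,0,0],255],[[0,0,0],[0,0,0],255],[[0,0,0],[0,0,0],255],[[0,0,0],[0,0,0],255],[[0,0,0],[0,0,0],255],[[0,0,0],[0,0,0],255]]}}

```text
t: 21.0
tcp_pos: [652.0, 5.5, 27.6]
tcp_rot: [[0.105, 0.994, 0.0], [0.994, -0.105, -0.0], [-0.0, 0.0, -1.0]]
contact_force: [-0.8, 0.2, 4.1]
gripper_width: 55.8
```

>>> {"method": "servo_tool", "body": {"motion": [[[0,0,0],[0,0,0],255],[[0,0,0],[0,0,-0.2],255],[[0,0,0],[0,0,-0.2],255],[[0,0,0],[0,0,0],255],[[0,0,0],[0,0,0],255]]}}

```text
t: 21.5
tcp_pos: [651.8, 5.5, 37.4]
tcp_rot: [[0.105, 0.994, 0.0], [0.994, -0.105, -0.0], [-0.0, 0.0, -1.0]]
contact_force: [0.7, -0.7, -1.0]
gripper_width: 55.9
```

```bash
python3 d.py 651.5,5.5,147 459.3,-43.7,147
```

```text
t 21.5 p [651.8   5.5  37.4] w 55.9 F [ 0.7 -0.7 -1. ] turn units [ 0.  0. -0.]
651.5,5.5,147 units [-0.   -0.01 -4.38]
459.3,-43.7,147 units [-2.76 -7.44  0.  ]
```

>>> {"method": "servo_tool", "body": {"motion": [[[0,0,0],[0,0,-0.6],255],[[0,0,0],[0,0,-1],255],[[0,0,0],[0,0,-1],255],[[0,0,0],[0,0,-1],255],[[0,0,0],[-0.1,-0.25,-0.8],255],[[0,0,0],[-0.26,-0.65,0],255],[[0,0,0],[-0.3,-0.8,0],255],[[0,0,0],[-0.3,-0.8,0],255]]}}

```text
t: 22.3
tcp_pos: [586.4, -11.9, 148.4]
tcp_rot: [[0.105, 0.995, 0.001], [0.995, -0.105, -0.0], [-0.0, 0.001, -1.0]]
contact_force: [-0.1, -0.5, -1.9]
gripper_width: 55.8
```

>>> {"method": "servo_tool", "body": {"motion": [[[0,0,0],[-0.3,-0.8,0],255],[[0,0,0],[-0.3,-0.8,0],255],[[0,0,0],[-0.3,-0.8,0],255],[[0,0,0],[-0.3,-0.8,0],255],[[0,0,0],[-0.3,-0.8,0],255],[[0,0,0],[-0.2,-0.6,0],255],[[0,0,0],[-0.1,-0.35,0],255],[[0,0,0],[0,0,0],255]]}}

```text
t: 23.1
tcp_pos: [459.0, -43.7, 148.1]
tcp_rot: [[0.105, 0.994, 0.001], [0.994, -0.105, -0.0], [-0.0, 0.001, -1.0]]
contact_force: [-0.1, 0.1, -1.9]
gripper_width: 55.5
```

>>> {"method": "servo_tool", "body": {"motion": [[[0,0,0],[0,0,0],255]]}}

```text
t: 23.2
tcp_pos: [460.2, -43.6, 147.8]
tcp_rot: [[0.105, 0.994, 0.001], [0.994, -0.105, -0.0], [-0.0, 0.001, -1.0]]
contact_force: [0.4, -0.6, -2.3]
gripper_width: 55.7
```

```bash
python3 d.py 459.3,-43.7,24.2
```

```text
t 23.2 p [460.2 -43.6 147.8] w 55.7 F [ 0.4 -0.6 -2.3] turn units [ 0.01  0.   -0.  ]
459.3,-43.7,24.2 units [-0.01 -0.04  4.95]
```

>>> {"method": "servo_tool", "body": {"motion": [[[0,0,0],[0,0,0.8],255],[[0,0,0],[0,0,1],255],[[0,0,0],[0,0,1],255],[[0,0,0],[0,0,1],255],[[0,0,0],[0,0,0.6],255],[[0,0,0],[0,0,0.3],255],[[0,0,0],[0,0,0.1],255],[[0,0,0],[0,0,0],255]]}}

```text
t: 24.0
tcp_pos: [459.9, -43.6, 27.5]
tcp_rot: [[0.105, 0.995, 0.0], [0.995, -0.105, -0.0], [-0.0, 0.0, -1.0]]
contact_force: [0.5, 1.5, -1.6]
gripper_width: 55.8
```

>>> {"method": "servo_tool", "body": {"motion": [[[0,0,0],[0,0,0.06],255],[[0,0,0],[0,0,0.06],255],[[0,0,0],[0,0,0.04],255],[[0,0,0],[0,0,0],255]]}}

```text
t: 24.4
tcp_pos: [459.8, -43.6, 24.5]
tcp_rot: [[0.105, 0.994, 0.002], [0.994, -0.105, -0.0], [-0.0, 0.002, -1.0]]
contact_force: [-2.0, 0.8, 13.6]
gripper_width: 55.9
```

```bash
python3 d.py
```

```text
t 24.4 p [459.8 -43.6  24.5] w 55.9 F [-2.   0.8 13.6] turn units [ 0.02  0.   -0.  ]
```

Seated. Release, then the celadon jar.

>>> {"method": "servo_tool", "body": {"motion": [[[0,0,0],[0,0,0],0],[[0,0,0],[0,0,0],0],[[0,0,0],[0,0,0],0],[[0,0,0],[0,0,0],0],[[0,0,0],[0,0,0],0],[[0,0,0],[0,0,0],0],[[0,0,0],[0,0,-0.3],0],[[0,0,0],[0,0,-1],0]]}}

```text
t: 25.2
tcp_pos: [458.5, -43.4, 55.2]
tcp_rot: [[0.105, 0.994, -0.003], [0.994, -0.105, 0.001], [0.0, -0.004, -1.0]]
contact_force: [0.3, -0.3, 0.5]
gripper_width: 94.8
```

>>> {"method": "servo_tool", "body": {"motion": [[[0,0,0],[0,0,-1],0],[[0,0,0],[0,0,-1],0],[[0,0,0],[0,0,-1],0],[[0,0,0],[0,0,-1],0],[[0,0,0],[0,0,-0.6],0],[[0,0,0],[0,0,0],0]]}}

```text
t: 25.8
tcp_pos: [460.0, -43.7, 173.0]
tcp_rot: [[0.105, 0.994, 0.004], [0.995, -0.105, -0.001], [-0.001, 0.004, -1.0]]
contact_force: [0.8, -0.2, -0.3]
gripper_width: 95.1
```

```bash
python3 d.py 649.5,94.5,170
```

```text
t 25.8 p [460.  -43.7 173. ] w 95.1 F [ 0.8 -0.2 -0.3] turn units [ 0.04  0.01 -0.  ]
649.5,94.5,170 units [6.29 6.96 0.12]
```

>>> {"method": "servo_tool", "body": {"motion": [[[0,0,0],[0.5,0.5,0],0],[[0,0,0],[0.8,0.9,0],0],[[0,0,0],[0.8,0.9,0],0],[[0,0,0],[0.8,0.9,0],0],[[0,0,0],[0.8,0.9,0],0],[[0,0,0],[0.8,0.9,0],0],[[0,0,0],[0.8,0.9,0],0],[[0,0,0],[0.6,0.7,0],0]]}}

```text
t: 26.6
tcp_pos: [640.2, 88.0, 169.0]
tcp_rot: [[0.104, 0.995, -0.002], [0.995, -0.104, 0.0], [-0.0, -0.002, -1.0]]
contact_force: [-0.2, 0.1, 0.1]
gripper_width: 94.9
```

>>> {"method": "servo_tool", "body": {"motion": [[[0,0,0],[0.4,0.36,0],0],[[0,0,0],[0,0,0],0],[[0,0,0],[0,0,0],0]]}}

```text
t: 26.9
tcp_pos: [648.2, 94.9, 170.0]
tcp_rot: [[0.105, 0.995, -0.002], [0.995, -0.105, -0.0], [-0.0, -0.002, -1.0]]
contact_force: [-0.0, -0.7, 0.3]
gripper_width: 95.2
```

```bash
python3 d.py 649.5,94.5,170 649.5,94.5,27; python3 -c "
from h import *
p,d,pos,R,K=grab('wrist');cv2.imwrite('pics/w4.png',p[:,:,::-1]);W=cloud(d,pos,R,K)
b=(abs(W[...,1]-95)<42)&(abs(W[...,0]-650)<44)
for a,c in((50,63),(82,92)):
  m=b&(W[...,2]>a)&(W[...,2]<c);q=W[m][:,:2].astype(np.float32);print(m.sum(),cv2.minEnclosingCircle(q))"
```

```text
t 26.9 p [648.2  94.9 170. ] w 95.2 F [-0.  -0.7  0.3] turn units [-0.02  0.    0.  ]
649.5,94.5,170 units [-0.01  0.05 -0.  ]
649.5,94.5,27 units [0.   0.   5.72]
240 ((648.8550415039062, 93.21036529541016), 27.049184799194336)
234 ((648.9183349609375, 93.20207977294922), 7.812345504760742)
```

View pics/w4.png

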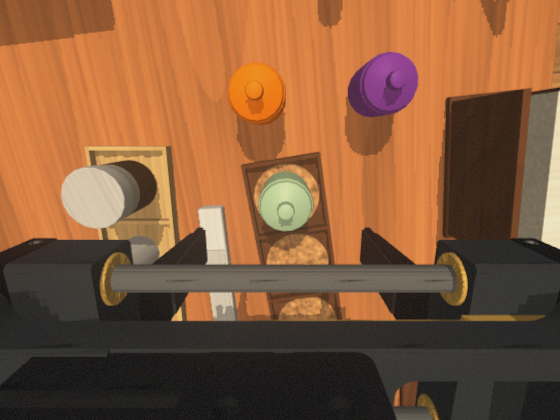

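The wrist view shows the celadon jar (286,205) centred between the fingers, with the orange (257,92) and purple (388,82) jars clear of them. Descend and grip.

>>> {"method": "servo_tool", "body": {"motion": [[[0,0,0],[-0.04,0.04,0.7],0],[[0,0,0],[0,0,1],0],[[0,0,0],[0,0,1],0],[[0,0,0],[0,0,1],0],[[0,0,0],[0,0,1],0],[[0,0,0],[0,0,0.7],0],[[0,0,0],[0,0,0.3],0],[[0,0,0],[0,0,0],0]]}}

```text
t: 27.75
tcp_pos: [649.2, 93.2, 27.9]
tcp_rot: [[0.105, 0.994, -0.001], [0.994, -0.105, -0.0], [-0.0, -0.001, -1.0]]
contact_force: [-0.7, -0.2, 0.2]
gripper_width: 94.9
```

>>> {"method": "servo_tool", "body": {"motion": [[[0,0,0],[0,0,0],255],[[0,0,0],[0,0,0],255],[[0,0,0],[0,0,0],255],[[0,0,0],[0,0,0],255],[[0,0,0],[0,0,0],255],[[0,0,0],[0,0,0],255],[[0,0,0],[0,0,0],255],[[0,0,0],[0,0,0],255]]}}

```text
t: 28.55
tcp_pos: [649.9, 93.7, 28.5]
tcp_rot: [[0.105, 0.995, 0.0], [0.995, -0.105, -0.0], [-0.0, 0.0, -1.0]]
contact_force: [-0.2, -0.2, 2.7]
gripper_width: 53.6
```

>>> {"method": "servo_tool", "body": {"motion": [[[0,0,0],[0,0,0],255],[[0,0,0],[0,0,-0.2],255],[[0,0,0],[0,0,-0.2],255],[[0,0,0],[0,0,0],255],[[0,0,0],[0,0,0],255]]}}

```text
t: 29.05
tcp_pos: [649.8, 93.7, 38.4]
tcp_rot: [[0.105, 0.994, 0.0], [0.994, -0.105, -0.0], [-0.0, 0.0, -1.0]]
contact_force: [-0.2, -0.2, -2.6]
gripper_width: 53.5
```

```bash
python3 d.py 649.2,94,157 450.6,-127.2,157
```

```text
t 29.05 p [649.8  93.7  38.4] w 53.5 F [-0.2 -0.2 -2.6] turn units [ 0.  0. -0.]
649.2,94,157 units [ 0.01 -0.03 -4.74]
450.6,-127.2,157 units [-9.63 -6.98  0.  ]
```

>>> {"method": "servo_tool", "body": {"motion": [[[0,0,0],[0,0,-0.6],255],[[0,0,0],[0,0,-1],255],[[0,0,0],[0,0,-1],255],[[0,0,0],[0,0,-1],255],[[0,0,0],[0,0,-0.8],255],[[0,0,0],[-0.3,-0.2,-0.4],255],[[0,0,0],[-0.7,-0.5,0],255],[[0,0,0],[-0.8,-0.6,0],255]]}}

```text
t: 29.85
tcp_pos: [611.9, 51.9, 158.6]
tcp_rot: [[0.104, 0.995, 0.0], [0.995, -0.104, -0.0], [-0.0, 0.0, -1.0]]
contact_force: [0.5, 0.7, -2.9]
gripper_width: 54.0
```

>>> {"method": "servo_tool", "body": {"motion": [[[0,0,0],[-0.8,-0.6,0],255],[[0,0,0],[-0.8,-0.6,0],255],[[0,0,0],[-0.8,-0.6,0],255],[[0,0,0],[-0.8,-0.6,0],255],[[0,0,0],[-0.8,-0.6,0],255],[[0,0,0],[-0.8,-0.6,0],255],[[0,0,0],[-0.8,-0.6,0],255],[[0,0,0],[-0.8,-0.6,0],255]]}}

```text
t: 30.65
tcp_pos: [475.2, -94.9, 158.5]
tcp_rot: [[0.105, 0.994, -0.0], [0.994, -0.105, -0.0], [-0.0, -0.0, -1.0]]
contact_force: [0.6, -0.2, -3.3]
gripper_width: 53.8
```

>>> {"method": "servo_tool", "body": {"motion": [[[0,0,0],[-0.8,-0.5,0],255],[[0,0,0],[-0.4,-0.28,0],255],[[0,0,0],[-0.2,-0.1,0],255],[[0,0,0],[0,0,0],255],[[0,0,0],[0,0,0],255]]}}

```text
t: 31.15
tcp_pos: [451.5, -126.3, 158.4]
tcp_rot: [[0.105, 0.995, 0.0], [0.995, -0.105, -0.0], [-0.0, 0.0, -1.0]]
contact_force: [-0.5, 0.5, -2.8]
gripper_width: 53.4
```

```bash
python3 d.py 450.6,-127.2,25.3
```

```text
t 31.15 p [ 451.5 -126.3  158.4] w 53.4 F [-0.5  0.5 -2.8] turn units [ 0.  0. -0.]
450.6,-127.2,25.3 units [-0.04 -0.03  5.32]
```

>>> {"method": "servo_tool", "body": {"motion": [[[0,0,0],[-0.04,-0.03,0.8],255],[[0,0,0],[0,0,1],255],[[0,0,0],[0,0,1],255],[[0,0,0],[0,0,1],255],[[0,0,0],[0,0,0.8],255],[[0,0,0],[0,0,0.4],255],[[0,0,0],[0,0,0.16],255],[[0,0,0],[0,0,0],255]]}}

```text
t: 31.95
tcp_pos: [450.6, -127.4, 29.4]
tcp_rot: [[0.104, 0.995, -0.0], [0.995, -0.104, -0.0], [-0.0, -0.0, -1.0]]
contact_force: [-0.1, 0.0, -3.6]
gripper_width: 54.1
```

>>> {"method": "servo_tool", "body": {"motion": [[[0,0,0],[0,0,0.06],255],[[0,0,0],[0,0,0.06],255],[[0,0,0],[0,0,0.05],255],[[0,0,0],[0,0,0],255]]}}

```text
t: 32.35
tcp_pos: [450.5, -127.7, 25.5]
tcp_rot: [[0.105, 0.994, 0.001], [0.994, -0.105, -0.0], [-0.0, 0.001, -1.0]]
contact_force: [0.2, 0.1, 0.6]
gripper_width: 53.7
```

```bash
python3 d.py
```

```text
t 32.35 p [ 450.5 -127.7   25.5] w 53.7 F [0.2 0.1 0.6] turn units [ 0.01  0.   -0.  ]
```

Touching. A little more press, then release, rise, and swing clear of the view.

>>> {"method": "servo_tool", "body": {"motion": [[[0,0,0],[0,0,0.03],255],[[0,0,0],[0,0,0],255]]}}

```text
t: 32.55
tcp_pos: [450.6, -127.7, 25.4]
tcp_rot: [[0.105, 0.994, 0.001], [0.994, -0.105, -0.001], [-0.0, 0.001, -1.0]]
contact_force: [-1.9, 0.4, 15.4]
gripper_width: 53.4
```

>>> {"method": "servo_tool", "body": {"motion": [[[0,0,0],[0,0,0],0],[[0,0,0],[0,0,0],0],[[0,0,0],[0,0,0],0],[[0,0,0],[0,0,0],0],[[0,0,0],[0,0,0],0],[[0,0,0],[0,0,0],0],[[0,0,0],[0,0,-0.3],0],[[0,0,0],[0,0,-1],0]]}}

```text
t: 33.35
tcp_pos: [449.5, -127.2, 56.2]
tcp_rot: [[0.105, 0.994, -0.003], [0.994, -0.105, 0.001], [0.001, -0.003, -1.0]]
contact_force: [0.4, -0.0, -0.1]
gripper_width: 94.9
```

>>> {"method": "servo_tool", "body": {"motion": [[[0,0,0],[0,0,-1],0],[[0,0,0],[0,0,-1],0],[[0,0,0],[0,0,-1],0],[[0,0,0],[0,0,-1],0],[[0,0,0],[0,0,-1],0],[[0,0,0],[-1,0,-0.5],0],[[0,0,0],[-1,0,0],0],[[0,0,0],[-1,0,0],0]]}}

```text
t: 34.15
tcp_pos: [442.3, -202.9, 195.5]
tcp_rot: [[0.104, 0.995, 0.001], [0.995, -0.104, -0.001], [-0.001, 0.001, -1.0]]
contact_force: [0.4, 0.4, -0.6]
gripper_width: 95.1
```

>>> {"method": "servo_tool", "body": {"motion": [[[0,0,0],[-1,0,0],0],[[0,0,0],[-1,0,0],0],[[0,0,0],[-1,0,0],0],[[0,0,0],[-1,0,0],0],[[0,0,0],[-1,0,0],0],[[0,0,0],[-1,0,0],0],[[0,0,0],[0,0,0],0],[[0,0,0],[0,0,0],0]]}}

```text
t: 34.95
tcp_pos: [426.4, -351.1, 194.5]
tcp_rot: [[0.106, 0.994, -0.0], [0.994, -0.106, 0.0], [0.0, -0.0, -1.0]]
contact_force: [-0.4, -0.1, 0.4]
gripper_width: 95.0
```

```bash
python3 d.py; python3 - <<'E'
from h import *
out=[]
C=np.array([463.7,-1.9]);a=-0.104;T=np.array([[np.cos(a),np.sin(a)],[-np.sin(a),np.cos(a)]])
for n in('top','side'):
    p,d,pos,R,K=grab(n);out.append(p[:,:,::-1]);W=cloud(d,pos,R,K).reshape(-1,3)
    L=(W[:,:2]-C)@T.T   # tray frame
    for nm,y,zt in(('glass',126,81),('tin',42,101),('box',-42,61),('celadon',-126,85)):
        s=(abs(L[:,0])<42)&(abs(L[:,1]-y)<42)&(abs(W[:,2]-zt)<(4 if nm!='celadon' else 5))
        if s.sum()>10:
            q=L[s].astype(np.float32);print(n,nm,s.sum(),'tray xy',np.round(cv2.minAreaRect(q)[0],1),'dev y',round(cv2.minAreaRect(q)[0][1]-y,1),'ztop',np.round(np.percentile(W[s][:,2],[5,50,95]),1))
    if n=='top':
        z=W[:,2].reshape(420,560);m=np.zeros_like(z,bool);m[212:250,222:380]=z[212:250,222:380]>7
        cs,_=cv2.findContours(m.astype(np.uint8),0,2);c=max(cs,key=cv2.contourArea);q=cv2.minAreaRect(ray(c[:,0].astype(float),20,pos,R,K)[:,:2].astype(np.float32));print('case',q)
cv2.imwrite('pics/end.png',cv2.resize(np.vstack(out),None,fx=.7,fy=.7))
E
```

```text
t 34.95 p [ 426.4 -351.1  194.5] w 95.0 F [-0.4 -0.1  0.4] turn units [-0.   -0.   -0.01]
top glass 1214 tray xy [ -1.1 126.1] dev y 0.1 ztop [78.9 80.7 82.3]
top tin 754 tray xy [-1.2 43.3] dev y 1.3 ztop [ 99.1 101.  102.9]
top box 1392 tray xy [ -1.1 -41. ] dev y 1.0 ztop [58.5 60.7 62.8]
top celadon 95 tray xy [  -1.2 -124.6] dev y 1.4 ztop [81.2 83.7 85.5]
case ((556.2517700195312, -24.796829223632812), (228.068115234375, 28.145551681518555), 88.01802825927734)
side glass 1107 tray xy [  1.  126.8] dev y 0.8 ztop [79.  81.4 82.5]
side tin 498 tray xy [ 0.7 43.4] dev y 1.4 ztop [ 98.5 101.6 103.1]
side box 647 tray xy [  0.1 -40.6] dev y 1.4 ztop [58.8 61.8 63.2]
side celadon 52 tray xy [ 1.000e-01 -1.237e+02] dev y 2.3 ztop [80.3 84.6 86.6]
```

View pics/end.png

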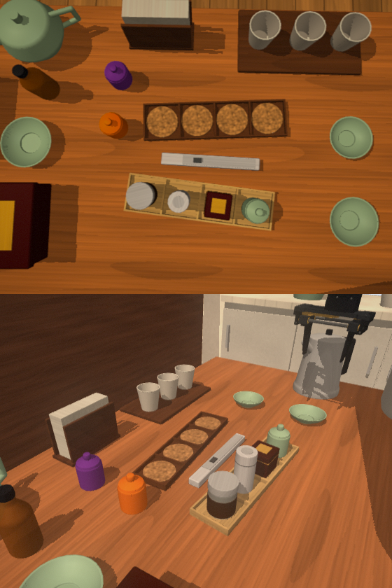

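All four stand in the mirrored bays: glass (140,195), tin (178,201), box (218,206) and celadon (257,211) in the composite. The dark tray is empty and the case has not moved.

```bash
python3 -c "
from rig import env
print(env.hand_in())"
```

```text
the job is handed in; nothing more can be done
None
```

I moved all four containers to the pale tray in reverse order, and the job is handed in (35 s of the 112 s used; no verdict is reported). From the robot's left, the row now reads glass jar, tin, box, celadon jar; it was celadon jar, box, tin, glass jar.

My last checks, from the top and side cameras after the arm had moved clear:

- **Position:** each container is within about 2.5 mm of its bay centre, against the 20 mm allowed.
- **Height:** the top heights match standing flat on the bay floor to about 1 mm.
- **Posture:** all four look upright, and the gripper is open and away from them.
- **Chopstick case:** it measures the same as before I started, to within 0.1 mm.

No check failed. The two cameras differed by up to about 2 mm, which is within their stated calibration.

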